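# Clear the front of the tilt-out bin and open it

### The job

The frosted glass box stands in the way of the white tilt-out bin. Without lifting it, push the box sideways along the dresser top until its long side lies flat against the low dark wooden rail; only then push the bin's upright lip from behind so that the bin tilts all the way out towards the glass box's old place, and leave it open. Do not move the coaster, the hair claw or the nail clipper.

Things in the scene. Friction and masses are not known exactly. Their poses are not given: they have to be found in the camera images.
- glass_box: Frosted, pale blue-green glass box with a closed lid, shaped like a bar of soap: 100 mm long (its x), 64 mm wide (its y), 42 mm high, about 0.3 kg, one piece, slides freely. Origin at the centre of its underside. It starts about 20 to 37 mm in front of the bin's front, its long axis pointing roughly at the bin.
- rail: Low dark-brown wooden rail with two small brass screw heads, fixed to the dresser top: 150 mm long (its x), 18 mm wide (its y), 22 mm high. Origin at the centre of its underside. It lies to the left or the right of the glass box, its long axis roughly parallel to the box's; the box's long side goes against the rail's long side that faces the box.
- caddy: Fixed light-grey plastic housing of the tilt-out bin, 110 mm wide (its y), open at the front; its flat roof is 65 mm above the dresser top. Origin on the dresser top, below the middle of the bin's front face; its x points backwards from the front (away from the robot) and the housing reaches from x = 6 mm to x = 76 mm.
- bin (a joint): Tilt angle of the white plastic bin in the housing, rad: 0 shut, 0.85 fully tilted out at its stop. It hinges about a level axis along the housing's y through the lower front edge (housing x = 0, 8 mm above the dresser top); its top swings forward, to the housing's -x. Stiff: it takes about 2 N at the lip and stays where it is left.
- lip (a point): Middle of the top edge of the rear face of the white bin's front panel, 97 mm above the dresser top when shut. The panel is 4 mm thick, 108 mm wide, and its top 32 mm stand up above the housing's roof as a lip; there is free room behind the lip over the roof. The point moves with the bin.
- coaster: Round wooden coaster, 90 mm across, 9 mm thick, loose; to be left alone. Origin at the centre of its underside.
- hair_claw: Lavender plastic hair claw standing on its teeth, 66 mm long (its x), 36 mm wide, 46 mm high, loose; to be left alone. Origin at the centre of its underside.
- clipper: Chrome nail clipper lying flat, 60 mm long (its x), 13 mm wide, 14 mm high, loose; to be left alone. Origin at the centre of its underside.
Mind the look-alikes: they are no part of the job. Leave any orange or red look-alike of the glass_box alone. Several things have the shape of the rail; the one meant has the colours described above.

How it is judged (in metres and radians):
On the way, in this order (a step that is already met when the one before it is completed fails the run):
1. the glass box lies flat against the rail, the bin not yet opened (y of glass_box in the frame of rail between -0.0455 and 0.0455 m and x of glass_box in the frame of rail between -0.055 and 0.055 m and angle between the x axis of glass_box and the x axis of rail, either way round below 0.07 rad and value of joint bin below 0.25 rad), for 0.2 s.
2. the bin is tilted all the way out (value of joint bin above 0.72 rad), for 0.2 s.
At the end, for the whole second after the job is handed in: The glass box stands level on the dresser, at rest, its long side against the rail (gap under about 4.5 mm, within 0.07 rad of parallel, box centre within 55 mm of the rail's centre lengthwise), and the bin is tilted out by more than 0.72 of its 0.85 rad (y of glass_box in the frame of rail between -0.0455 and 0.0455 m and x of glass_box in the frame of rail between -0.055 and 0.055 m and angle between the x axis of glass_box and the x axis of rail, either way round below 0.07 rad and value of joint bin above 0.72 rad and height (world z) of glass_box below 0.004 m and angle between glass_box's own z axis and vertical below 0.06 rad and linear speed of glass_box below 0.01 m/s); the robot touches nothing.
It fails at once if the glass box is lifted or tipped (height (world z) of glass_box above 0.01 m or angle between glass_box's own z axis and vertical above 0.2 rad).
It fails at once if the coaster is moved (distance of coaster from where it was at the start of the episode above 0.015 m).
It fails at once if the hair claw is moved (distance of hair_claw from where it was at the start of the episode above 0.015 m).
It fails at once if the clipper is moved (distance of clipper from where it was at the start of the episode above 0.015 m).
It also fails if it takes over 51 s, if anything falls off the work surface, if the arm or the gripper's body presses on something with over 40 N, if the wrist force passes 120 N, or if a joint passes its speed limit or range.

### The arm

A 7-joint arm with a two-finger parallel gripper is mounted at the origin on the work surface. World frame = base frame: x ahead of the robot, y to its left, z up, the work surface at z = 0. Lengths are in m, angles in degrees, forces in N, time in s.
With the tool pointing down it reaches from about 0.4 to 0.875 m from the base axis. Payload 19.3 kg.
Tool frame: the origin (TCP) lies midway between the tips of the shut fingers; the grasp point (between the pads) lies 19 mm behind it; x points along the fingers, y is the direction in which the jaws open and shut, and the axes are right-handed (so a half turn about x gives the same grasp; the last joint's range is limited). The gripper opens to 85 mm and grips with 20 to 120 N. Pads are 22 mm wide; open, the fingers measure 114 mm over their backs; the gripper's body (76 mm by 85 mm) begins 54 mm behind the grasp point. The pads swing forward as they close: fully open they stand 13 mm farther back than shut.
Start: joints at [-4.022, 29.874, -2.08, 91.645, 1.215, 58.505, -6.463], TCP at [0.625, -0, 0.231] pointing down, gripper open.
Joint ranges: [-166.77, 166.77], [-17.47, 122.26], [-85.68, 81.53], [9.62, 139.38], [-72.42, 252.41], [9.2, 110.78], [-144.41, 144.41]. Speed limits (degrees/s): [108.29, 108.29, 136.94, 136.94, 172.46, 172.46, 172.46].

### API

Orientations are given as [roll, pitch, yaw] about the fixed x, y, z axes, in that order (R = Rz(yaw) Ry(pitch) Rx(roll)).
In Python, from rig import env gives the robot as it stands. The module is installed in compiled form; this text tells all that it offers.
- The arm moves only by the tool servo_tool, never from a script. Its argument "targets" is text: rows parted by semicolons, each of 7 numbers parted by spaces: the turn, a rotation vector about the tool's x, y, z in degrees, then the shift along the tool's x, y, z in m, then the finger opening in m, from 0 to 0.0854. In form: rx ry rz x y z claw; .... A call has 1 to 12 rows; each row shifts and turns the commanded pose from where the row before left it, along the tool's axes as they then stand; what a row does not reach is not made up. A row lasts 1/12 s, in which the tool goes at most 41.7 mm and 7.16 degrees, less where a joint would pass 70% of its speed; a pose out of reach is approached as far as the arm can. A call with a gripper value outside its range is refused whole. The fingers move at their own pace and stop on an object; "grip_force" is the grip in N (left out, the last holds). Time passes only in rows, so rows that do not move let the fingers close. It gives the time, the measured TCP pose, the force and the opening at its end, in the units of the state.
- env.get_obs(): the state, without advancing time (a new reading comes with each control period).
- env.snapshot(name): name is "scene" or "side" or "wrist"; returns a dict with "img" (384x512x3 uint8, blue, green, red), "z_map" (384x512 float32, m along the optical axis (not along the pixel's ray), 0 where there is no reading), "fovy" (degrees; the focal length in pixels is half the picture's height over the tangent of half this angle, whatever the lens; pixels are square), "cx", "cy" (the principal point, pixels), "view" (4x4, takes a point from world to camera coordinates). Camera axes: x right, y down, z forward; pixel columns grow to the right and rows downward; lengths in m; the calibration is good to about 2 mm. A picture is of the moment at which its call begins.
- env.finish_job(): hands the job in, once; it reports no verdict.
Trained networks look in the newest picture that a camera, given by its name, has taken for a name from the list of things; names that differ only in an ending like _2 or _b are one class to them, and where a whole thing is asked for, a point or a joint stands for the part that bears it (a point fixed in the world has none). Each returns a list of dicts, best first, with "score" (0 to 1); they miss things now and then, are a little off and sometimes report something else, mostly with a low value. They report only what shows in the picture. A call takes as long as a camera call. They do not tell look-alikes from the thing itself.
- env.cut_out(camera, name): "pixels" (384x512 bool, what is visible of it) and "at" ([column, row] in pixels, amid what is visible of it).
The state is a dict: "t": time; "joint_pos": joint angles; "qvel": joint speeds; "effort": joint torques, N m; "position": TCP position; "eef_rot": TCP orientation; "ft_force": force on the tool from outside, world axes, zero at the start; "torque": the same for the moment, N m; "finger_gap": finger opening in m.
Only numpy, scipy, OpenCV 4.12 (cv2) and the standard library are available. Lean on these libraries where they do the work, as an engineer would, in place of code of your own. Each camera call takes 0.05 s, during which the arm holds its last target.

## Working session

There is one attempt and no reset: what is moved stays moved. The work goes in short steps, Python scripts to look and compute and a tool call to move; the robot and the scene stay as the last step left them, time stands still between calls to the robot, and variables do not carry over. Pictures are saved under pics/ and viewed, and the job is handed in when it is done.

Besides the shell and the picture viewer there is one more tool, called in YAML: its name, and indented under it one key for each argument. servo_tool: Moves the arm, as the interface text tells. Its arguments: {"type":"object","properties":{"targets":{"type":"string"},"grip_force":{"type":"number"}},"required":["targets"]}

```bash
mkdir -p pics; ls; cat > h.py <<'E'
import numpy as np, cv2
from rig import env
def snap(n,tag):
    s=env.snapshot(n); cv2.imwrite(f'pics/{tag}.png',s['img']); np.savez(f'{tag}.npz',**{k:np.asarray(v) for k,v in s.items()}); return s
def cloud(s):
    z=s['z_map'].astype(float); h,w=z.shape; f=h/2/np.tan(np.radians(s['fovy'])/2)
    u,v=np.meshgrid(np.arange(w),np.arange(h))
    p=np.stack([(u-s['cx'])*z/f,(v-s['cy'])*z/f,z],-1)
    V=np.array(s['view']); R=V[:3,:3];t=V[:3,3]
    return (p-t)@R
E
python3 - <<'E'
from h import *
print(env.get_obs())
for n in ['scene','side','wrist']:
    s=snap(n,n+'0'); print(n,s['fovy'],s['cx'],s['cy'],s['view'].round(3).tolist())
E
```

```text
pics
{'t': 0.0, 'joint_pos': array([-4.0205103 , 29.90872206, -2.08110402, 91.67333458,  1.2146506 ,
       58.5049335 , -6.46443477]), 'qvel': array([-0.10033366, -0.1404786 , -0.07250714,  0.09826158,  0.05679959,
        0.00875493, -0.00395424]), 'effort': array([-4.24098413e-03, -9.27110124e+01,  1.97758444e+00, -3.69928443e+01,
        1.76317629e-02,  8.19846697e-03, -6.58496788e-05]), 'position': array([ 6.24662392e-01, -5.81534823e-05,  2.30733310e-01]), 'eef_rot': array([ -85.77222697,   89.93506766, -175.77620229]), 'ft_force': array([-0.34408556, -0.50131332, -0.26740958]), 'torque': array([-0.00343794,  0.00105262, -0.01174455]), 'finger_gap': 0.08530255954182493}
scene 50.930279173601335 253.4971828787738 187.6047073393618 [[-0.829, 0.559, -0.006, 0.43], [0.471, 0.693, -0.546, -0.206], [-0.301, -0.455, -0.838, 0.977], [0.0, 0.0, 0.0, 1.0]]
side 51.803454844770464 254.96038961650024 194.35679016215784 [[0.718, -0.696, 0.013, -0.372], [-0.458, -0.486, -0.744, 0.326], [0.524, 0.528, -0.668, 0.555], [0.0, 0.0, 0.0, 1.0]]
wrist 67.84867192934796 253.92275464507142 189.31203413779778 [[1.0, 0.0, -0.002, -0.624], [0.001, -0.953, 0.302, -0.039], [-0.001, -0.302, -0.953, 0.379], [0.0, 0.0, 0.0, 1.0]]
```

View pics/scene0.png

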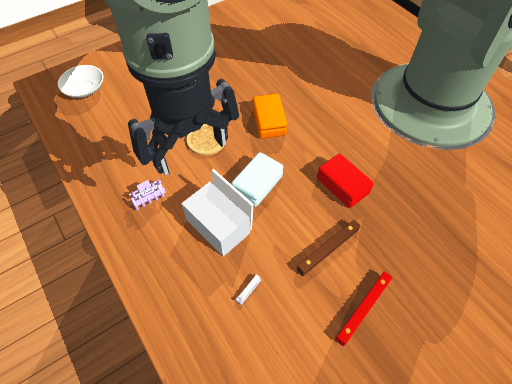

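View pics/side0.png

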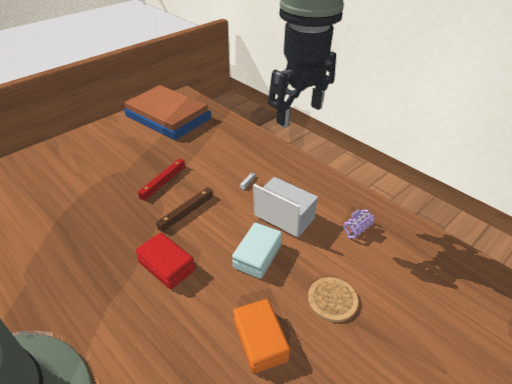

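View pics/wrist0.png

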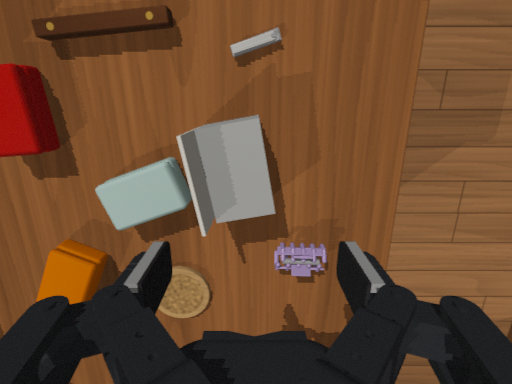

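The scene view shows the glass box (258,178) just in front of the white bin (220,212), the brown rail at (328,247), the coaster (206,140), the claw (147,194) and the clipper (248,290). There are red and orange look-alike boxes at (345,180) and (270,115), and a red rail at (365,308). In the wrist view +x is right and +y is up, so the rail lies on the box's left.

```bash
cat > m.py <<'E'
from h import *
def meas(cam,s,names):
    P=cloud(s)
    for nm in names:
        for d in env.cut_out(cam,nm)[:3]:
            m=d['pixels']&(s['z_map']>0)
            m=cv2.erode(m.astype(np.uint8),np.ones((3,3)))>0
            p=P[m]
            if len(p)<20: continue
            c=s['img'][m].mean(0).astype(int)
            zt=np.percentile(p[:,2],97)
            top=p[p[:,2]>zt-0.005]
            r=cv2.minAreaRect((top[:,:2]*1000).astype(np.float32))
            print(cam,nm,round(d['score'],2),'at',np.round(d['at']),'bgr',c,'n',len(p),'zmax',zt.round(4),'rect',np.round(r[0],1),np.round(r[1],1),round(r[2],1),'all',p[:,:2].min(0).round(3),p[:,:2].max(0).round(3))
E
python3 - <<'E'
from m import *
for c in ['scene','side','wrist']:
    s=snap(c,c+'1'); meas(c,s,['glass_box','rail','caddy','bin','coaster','hair_claw','clipper'])
E
```

```text
scene glass_box 0.83 at [258. 181.] bgr [247 248 238] n 1306 zmax 0.0446 rect [484.6 -36.6] [93.9 58.8] 20.4 all [ 0.431 -0.076] [0.537 0.006]
scene glass_box 0.73 at [344. 180.] bgr [ 15  19 222] n 1401 zmax 0.0448 rect [339.2  65.6] [57.9 93.4] 4.0 all [0.308 0.017] [0.372 0.114]
scene glass_box 0.65 at [269. 117.] bgr [  0 147 246] n 1067 zmax 0.0448 rect [ 363.3 -168.1] [94.5 60. ] 64.8 all [ 0.32 -0.22] [ 0.408 -0.113]
scene rail 0.84 at [326. 247.] bgr [ 38  72 127] n 638 zmax 0.0248 rect [457.6 159.7] [144.8  16. ] 5.5 all [0.385 0.146] [0.53  0.173]
scene rail 0.68 at [361. 311.] bgr [ 12  23 231] n 729 zmax 0.0248 rect [478.8 280. ] [147.1  15.8] 15.1 all [0.408 0.255] [0.551 0.307]
scene caddy 0.86 at [221. 214.] bgr [211 211 211] n 3204 zmax 0.0923 rect [560.6  -7. ] [  4.  102.4] 10.7 all [ 0.551 -0.097] [0.647 0.058]
scene caddy 0.72 at [204. 142.] bgr [111 194 239] n 573 zmax 0.0125 rect [ 522.9 -204.7] [83.3 59.5] 73.1 all [ 0.488 -0.24 ] [ 0.553 -0.161]
scene coaster 0.85 at [202. 143.] bgr [112 196 240] n 540 zmax 0.0125 rect [ 523.6 -202.6] [77.3 58.2] 77.2 all [ 0.
[... 2415 characters left out ...]
ist bin 0.34 at [143. 192.] bgr [160 166 149] n 3869 zmax 0.0424 rect [484.3 -37.8] [96.6 60.4] 20.3 all [ 0.431 -0.08 ] [0.539 0.005]
wrist coaster 0.66 at [186. 294.] bgr [ 72 117 151] n 1627 zmax 0.0098 rect [ 521.6 -207.7] [87.9 62.9] 69.0 all [ 0.479 -0.246] [ 0.554 -0.16 ]
wrist hair_claw 0.75 at [296. 257.] bgr [146 118 138] n 1162 zmax 0.0428 rect [ 686.7 -132.8] [29.2 25.2] 86.8 all [ 0.654 -0.162] [ 0.723 -0.113]
wrist clipper 0.87 at [258.  44.] bgr [144 147 150] n 492 zmax 0.014 rect [625.5 140. ] [56.3 10.2] 17.1 all [0.599 0.127] [0.654 0.153]
wrist clipper 0.48 at [105.  25.] bgr [24 44 73] n 2780 zmax 0.0226 rect [456.4 158. ] [148.2  18.2] 5.2 all [0.382 0.143] [0.531 0.173]
```

```bash
cat >> h.py <<'E'
from scipy.spatial.transform import Rotation as Ro
def state():
    o=env.get_obs(); R=Ro.from_euler('xyz',o['eef_rot'],degrees=True).as_matrix(); return o,R
def goto(p,jaw_deg=None):
    "print rotvec in tool axes so the tool points down and jaw along jaw_deg, and shift in tool axes (after turn)"
    o,R=state(); x=np.array([0,0,-1.]); 
    if jaw_deg is None: jaw_deg=np.degrees(np.arctan2(R[1,1],R[0,1]))
    a=np.radians(jaw_deg); y=np.array([np.cos(a),np.sin(a),0]); 
    T=np.stack([x,y,np.cross(x,y)],1)
    d=np.asarray(p)-o['position']
    print('t',round(o['t'],2),'pos',o['position'].round(4),'jaw',np.degrees(np.arctan2(R[1,1],R[0,1])).round(2),'F',o['ft_force'].round(2),'gap',o['finger_gap'].round(4))
    print('turn',Ro.from_matrix(R.T@T).as_rotvec(degrees=True).round(2),'shift after turn',(T.T@d).round(4), 'shift before', (R.T@d).round(4)); print(T.round(3).tolist())
E
python3 -c "
from h import *
print(state()[1].round(3))
goto([0.48,-0.115,0.012],5.3)
goto([0.48,-0.115,0.012],185.3)"
```

```text
[[ 0.  1. -0.]
 [-0. -0. -1.]
 [-1.  0.  0.]]Traceback (most recent call last):
  File "<string>", line 4, in <module>
    goto([0.48,-0.115,0.012],5.3)
    ~~~~^^^^^^^^^^^^^^^^^^^^^^^^^
  File "h.py", line 21, in goto
    print('t',round(o['t'],2),'pos',o['position'].round(4),'jaw',np.degrees(np.arctan2(R[1,1],R[0,1])).round(2),'F',o['ft_force'].round(2),'gap',o['finger_gap'].round(4))
                                                                                                                                                 ^^^^^^^^^^^^^^^^^^^^^
AttributeError: 'float' object has no attribute 'round'
```

servo_tool:
  targets: "-5.3 0 0 0 0 0 0.045; 0 0 0 0 -0.026 0.017 0.045; 0 0 0 0 -0.026 0.017 0.045; 0 0 0 0 -0.026 0.017 0.045; 0 0 0 0 -0.026 0.017 0.045; 0 0 0 0 -0.026 0.017 0.045; 0 0 0 0.025 -0.026 0.017 0.045; 0 0 0 0.025 0 0 0.045; 0 0 0 0.025 0 0 0.045; 0 0 0 0.025 0 0 0.045; 0 0 0 0 0 0 0.045"
  grip_force: 20

```text
t: 2.27
position: [0.4772, -0.1157, 0.128]
eef_rot: [-104.6, 89.7, 170.7]
ft_force: [-1.0, 0.1, 0.1]
finger_gap: 0.045
```

```bash
sed -i "s/,'gap',o\['finger_gap'\].round(4)/,'gap',round(float(o['finger_gap']),4)/" h.py
python3 - <<'E'
from m import *
goto([0.478,-0.115,0.010],5.3)
s=snap('wrist','wrist2'); meas('wrist',s,['glass_box','rail','coaster'])
s=snap('side','side2')
s=snap('scene','scene2')
E
```

```text
t 2.27 pos [ 0.4772 -0.1157  0.128 ] jaw 5.3 F [-1.02  0.14  0.06] gap 0.045
turn [-0.   -0.07  0.28] shift after turn [ 0.118   0.0009 -0.0006] shift before [ 0.118   0.0015 -0.0005]
[[0.0, 0.996, 0.092], [0.0, 0.092, -0.996], [-1.0, 0.0, 0.0]]
wrist glass_box 0.98 at [100.   9.] bgr [ 9 11 97] n 1435 zmax 0.0402 rect [343.9  14.7] [59.   4.5] 6.0 all [0.314 0.011] [0.373 0.027]
wrist glass_box 0.88 at [127. 227.] bgr [  0  96 181] n 7052 zmax 0.0421 rect [ 363.5 -169.4] [97.2 61.4] 65.9 all [ 0.318 -0.212] [ 0.41  -0.114]
wrist glass_box 0.71 at [271.  98.] bgr [167 174 156] n 9997 zmax 0.0422 rect [483.3 -39.5] [98.2 61.9] 19.9 all [ 0.429 -0.083] [0.537 0.004]
wrist coaster 0.84 at [272. 263.] bgr [ 72 117 151] n 3431 zmax 0.0096 rect [ 499.3 -205.3] [61.1 87.3] 11.8 all [ 0.469 -0.247] [ 0.537 -0.159]
```

View pics/wrist2.png

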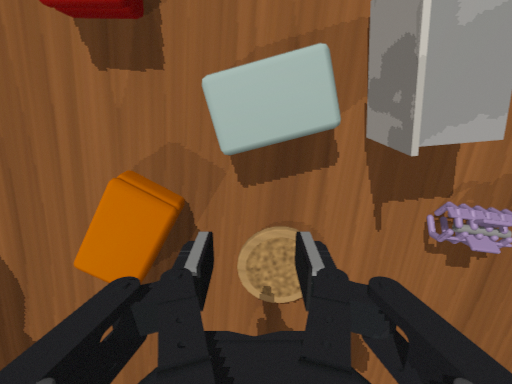

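View pics/side2.png

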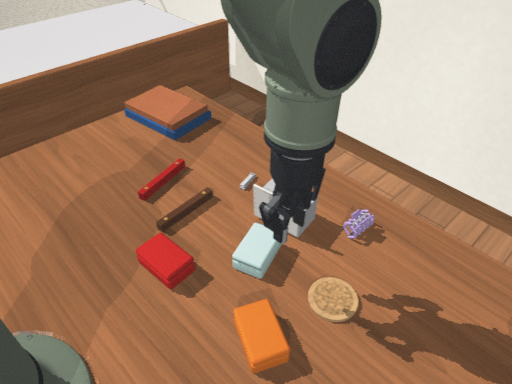

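```bash
python3 - <<'E'
from h import *
d=np.load('wrist2.npz'); s={k:d[k] for k in d}; s['fovy']=float(s['fovy'])
P=cloud(s); o,R=state(); q=(P-o['position'])@R
m=(s['img'].max(2)<90)&(s['z_map']>0)&(q[...,0]<0.02)&(P[...,2]>0.06)
q=q[m]
for a in np.arange(-0.15,0.02,0.01):
    k=(q[:,0]>=a)&(q[:,0]<a+.01)
    if k.sum()>5: print(round(a,3),k.sum(),'y',q[k,1].min().round(3),q[k,1].max().round(3),'z',q[k,2].min().round(3),q[k,2].max().round(3))
E
```

```text
-0.1 714 y -0.023 0.019 z -0.022 -0.019
-0.09 7209 y -0.067 0.063 z -0.022 -0.006
-0.08 10627 y -0.067 0.063 z -0.02 0.007
-0.07 6402 y -0.063 0.059 z -0.019 0.012
-0.06 6513 y -0.061 0.056 z -0.018 0.012
-0.05 2929 y -0.058 0.053 z -0.015 0.011
-0.04 952 y -0.048 0.043 z -0.015 0.01
-0.03 670 y -0.039 0.034 z -0.013 0.01
-0.02 581 y -0.039 0.033 z -0.012 0.01
-0.01 400 y -0.039 0.033 z -0.013 0.011
0.0 42 y -0.026 0.02 z -0.011 0.009
```

Two-finger width at knuckle height is ±65 mm, which clears the lip. Descending behind the box.

servo_tool:
  targets: "0 0 0 0.02 0.005 0 0.045; 0 0 0 0.025 0 0 0.045; 0 0 0 0.025 0 0 0.045; 0 0 0 0.025 0 0 0.045; 0 0 0 0.015 0 0 0.045; 0 0 0 0.007 0 0 0.045; 0 0 0 0 0 0 0.045; 0 0 0 0 0 0 0.045"

```text
t: 3.23
position: [0.4845, -0.1156, 0.0151]
eef_rot: [71.0, 90.0, -13.7]
ft_force: [0.1, 0.1, 0.4]
finger_gap: 0.0449
```

```bash
python3 - <<'E'
from h import *
goto([0.4643,0.0744,0.011],5.3)
s=snap('side','side3')
E
```

```text
t 3.23 pos [ 0.4845 -0.1156  0.0151] jaw 5.3 F [0.13 0.09 0.4 ] gap 0.0449
turn [-0.    0.01 -0.04] shift after turn [ 0.0041 -0.0026 -0.1911] shift before [ 0.0041 -0.0026 -0.1911]
[[0.0, 0.996, 0.092], [0.0, 0.092, -0.996], [-1.0, 0.0, 0.0]]
```

View pics/side3.png

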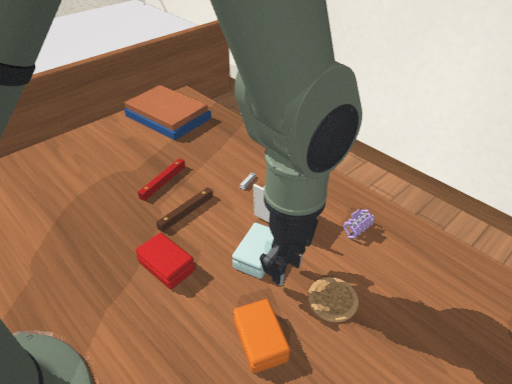

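The fingers are down behind the box at (275,272), clear of the coaster at (333,300). Starting the push.

servo_tool:
  targets: "0 0 0 0.002 -0.001 -0.006 0.045; 0 0 0 0 0 -0.008 0.045; 0 0 0 0 0 -0.008 0.045; 0 0 0 0 0 -0.008 0.045; 0 0 0 0 0 -0.008 0.045; 0 0 0 0 0 -0.008 0.045; 0 0 0 0 0 -0.008 0.045; 0 0 0 0 0 -0.008 0.045; 0 0 0 0 0 -0.008 0.045; 0 0 0 0 0 -0.008 0.045; 0 0 0 0 0 -0.004 0.045; 0 0 0 0 0 0 0.045"

```text
t: 4.28
position: [0.4754, -0.0327, 0.0123]
eef_rot: [-170.4, 90.0, 105.0]
ft_force: [0.2, 0.6, -0.3]
finger_gap: 0.045
```

```bash
python3 - <<'E'
from m import *
goto([0.4643,0.0744,0.011],5.3)
s=snap('wrist','wrist4');meas('wrist',s,['glass_box','rail'])
s=snap('side','side4');meas('side',s,['glass_box'])
E
```

```text
t 4.28 pos [ 0.4754 -0.0327  0.0123] jaw 5.38 F [ 0.19  0.59 -0.29] gap 0.045
turn [ 0.08 -0.02  0.  ] shift after turn [ 0.0013 -0.0012 -0.1077] shift before [ 0.0013 -0.001  -0.1077]
[[0.0, 0.996, 0.092], [0.0, 0.092, -0.996], [-1.0, 0.0, 0.0]]
wrist glass_box 0.95 at [25. 82.] bgr [ 6  7 71] n 7662 zmax 0.0386 rect [372.2  37.9] [43.3  6.5] 86.0 all [0.363 0.015] [0.374 0.078]
wrist glass_box 0.87 at [282. 171.] bgr [143 150 133] n 31592 zmax 0.042 rect [485.  13.] [97.3 62.2] 5.4 all [ 0.434 -0.022] [0.535 0.048]
wrist glass_box 0.82 at [130. 372.] bgr [  0  61 128] n 406 zmax 0.0197 rect [ 402.5 -133.5] [ 3.9 13.4] 61.6 all [ 0.396 -0.139] [ 0.409 -0.13 ]
side glass_box 0.94 at [167. 262.] bgr [ 44  47 192] n 1670 zmax 0.0436 rect [338.   59.5] [60.5 95.1] 3.9 all [0.304 0.009] [0.369 0.108]
side glass_box 0.85 at [226. 243.] bgr [198 202 180] n 228 zmax 0.0436 rect [453.2  28.3] [48.2 22. ] 31.0 all [ 0.434 -0.024] [0.497 0.034]
side glass_box 0.64 at [260. 336.] bgr [ 52 126 226] n 2457 zmax 0.0436 rect [ 361.6 -172.5] [97.8 60.7] 65.8 all [ 0.316 -0.228] [ 0.405 -0.12 ]
```

View pics/wrist4.png

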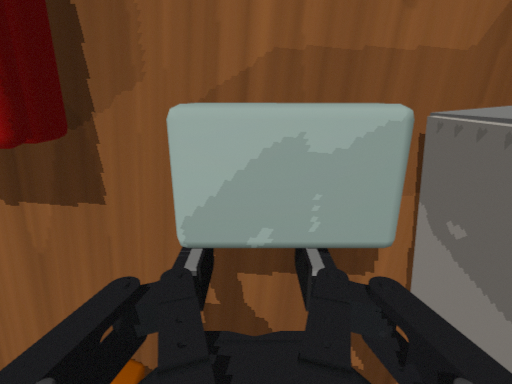

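View pics/side4.png

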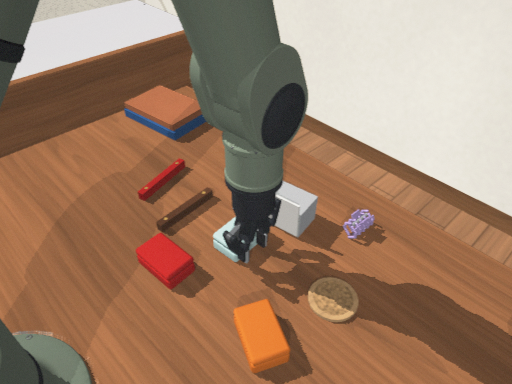

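The box has squared up to 5.4° against the fingers, at (0.485, 0.013). About 106 mm to go.

servo_tool:
  targets: "0 0 0 0 0 -0.006 0.045; 0 0 0 0 0 -0.008 0.045; 0 0 0 0 0 -0.008 0.045; 0 0 0 0 0 -0.008 0.045; 0 0 0 0 0 -0.01 0.045; 0 0 0 0 0 -0.01 0.045; 0 0 0 0 0 -0.01 0.045; 0 0 0 0 0 -0.01 0.045; 0 0 0 0 0 -0.01 0.045; 0 0 0 0 0 -0.008 0.045; 0 0 0 0 0 -0.006 0.045; 0 0 0 0 0 -0.003 0.045"

```text
t: 5.53
position: [0.4664, 0.0637, 0.0123]
eef_rot: [-173.0, 90.0, 102.4]
ft_force: [0.9, -0.0, -0.4]
finger_gap: 0.0449
```

servo_tool:
  targets: "0 0 0 0 0 -0.003 0.045; 0 0 0 0 0 -0.003 0.045; 0 0 0 0 0 0 0.045"

```text
t: 5.78
position: [0.466, 0.0689, 0.0123]
eef_rot: [-174.3, 90.0, 101.0]
ft_force: [0.0, 0.4, 0.1]
finger_gap: 0.0451
```

```bash
python3 - <<'E'
from m import *
goto([0.4643,0.0744,0.011],5.3)
s=snap('wrist','wrist5');meas('wrist',s,['glass_box','rail'])
E
```

```text
t 5.78 pos [0.466  0.0689 0.0123] jaw 5.31 F [0.03 0.44 0.08] gap 0.0451
turn [ 0.01 -0.01  0.  ] shift after turn [ 0.0013 -0.0012 -0.0056] shift before [ 0.0013 -0.0012 -0.0056]
[[0.0, 0.996, 0.092], [0.0, 0.092, -0.996], [-1.0, 0.0, 0.0]]
wrist glass_box 0.95 at [ 39. 245.] bgr [ 10  13 116] n 15349 zmax 0.0417 rect [377.   62.2] [99.5 56.4] 81.9 all [0.333 0.017] [0.407 0.115]
wrist glass_box 0.86 at [286. 173.] bgr [155 162 144] n 31590 zmax 0.0421 rect [475.9 114.2] [97.1 61.6] 5.3 all [0.425 0.08 ] [0.526 0.149]
wrist rail 0.61 at [250.  67.] bgr [26 47 78] n 14093 zmax 0.0223 rect [455.8 158.5] [148.3  17.5] 5.3 all [0.381 0.144] [0.53  0.173]
```

View pics/wrist5.png

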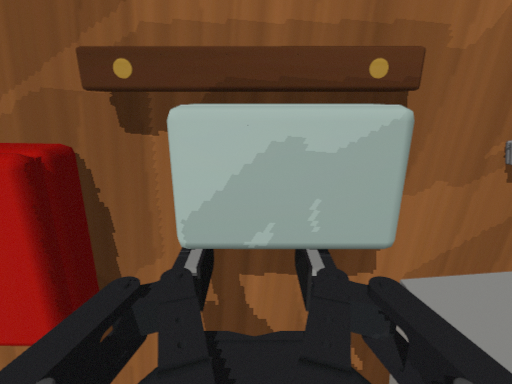

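The brown rail (250,68) and the box (290,175) are parallel with a gap of about 5 mm. Closing it slowly while watching the force.

servo_tool:
  targets: "0 0 0 0 0 -0.002 0.045; 0 0 0 0 0 -0.002 0.045; 0 0 0 0 0 0 0.045"

```text
t: 6.18
position: [0.4656, 0.0729, 0.0123]
eef_rot: [164.4, 90.0, 79.7]
ft_force: [0.6, 0.2, 0.2]
finger_gap: 0.0451
```

servo_tool:
  targets: "0 0 0 0 0 -0.001 0.045; 0 0 0 0 0 -0.001 0.045; 0 0 0 0 0 0 0.045"

```text
t: 6.43
position: [0.4654, 0.0747, 0.0123]
eef_rot: [148.8, 90.0, 64.1]
ft_force: [-0.1, -0.6, -1.1]
finger_gap: 0.0449
```

servo_tool:
  targets: "0 0 0 0 0 -0.001 0.045; 0 0 0 0 0 0 0.045; 0 0 0 0 0 0 0.045"

```text
t: 6.68
position: [0.4654, 0.0749, 0.0123]
eef_rot: [-1.8, 90.0, -86.6]
ft_force: [0.3, -5.4, 0.4]
finger_gap: 0.0451
```

```bash
python3 - <<'E'
from m import *
goto([0.4643,0.0744,0.011],5.3)
s=snap('wrist','wrist6');meas('wrist',s,['glass_box','rail'])
E
```

```text
t 6.68 pos [0.4654 0.0749 0.0123] jaw 5.27 F [ 0.34 -5.39  0.43] gap 0.0451
turn [-0.03  0.04  0.  ] shift after turn [ 0.0013 -0.0011  0.0004] shift before [ 0.0013 -0.0011  0.0004]
[[0.0, 0.996, 0.092], [0.0, 0.092, -0.996], [-1.0, 0.0, 0.0]]
wrist glass_box 0.79 at [289. 171.] bgr [156 162 145] n 31449 zmax 0.042 rect [475.1 120.1] [96.9 61.9] 5.5 all [0.425 0.086] [0.526 0.155]
wrist glass_box 0.56 at [ 40. 250.] bgr [ 11  14 118] n 14583 zmax 0.0417 rect [361.4  63.8] [100.2  28.1] 81.5 all [0.332 0.016] [0.373 0.115]
```

The force stalls at 5.4 N, so the box is pressed against the rail. Backing off, rising, then turning the jaws along the lip.

servo_tool:
  targets: "0 0 0 0 0 0.008 0.045; 0 0 0 0 0 0.01 0.045; 0 0 0 -0.015 0 0 0.03; 0 0 0 -0.03 0 0 0.01; 0 0 0 -0.03 0 0 0; 0 0 0 -0.03 0 0 0; 0 0 0 -0.03 0 0 0; 0 0 0 -0.01 0 0 0; 0 0 0 0 0 0 0"

```text
t: 7.58
position: [0.4682, 0.0571, 0.1596]
eef_rot: [97.5, 89.8, 12.8]
ft_force: [-0.4, 0.5, -0.3]
finger_gap: -0.0
```

```bash
python3 - <<'E'
from m import *
print(env.get_obs()['joint_pos'].round(1))
a=np.radians(10.1); 
# lip rear-face centre estimate from wrist: panel centre (0.561,-0.0075)
L=np.array([.561,-.0075])+.002*np.array([np.cos(a),np.sin(a)]); print('lip rear',L)
u=np.array([np.cos(a),np.sin(a)])
goto([*(L+.03*u),0.14],-79.9)
s=snap('wrist','wrist7');meas('wrist',s,['glass_box','rail','bin'])
s=snap('scene','scene7');meas('scene',s,['glass_box','rail','bin','caddy'])
E
```

```text
[-15.8  22.    2.1 118.5  -1.2  39.3  -7.7]
lip rear [ 0.56296901 -0.00714927]
t 7.58 pos [0.4682 0.0571 0.1596] jaw 5.25 F [-0.39  0.49 -0.3 ] gap -0.0
turn [85.15 -0.2  -0.17] shift after turn [ 0.0196  0.0799 -0.112 ] shift before [0.0201 0.1183 0.0701]
[[0.0, 0.175, -0.985], [0.0, -0.985, -0.175], [-1.0, 0.0, -0.0]]
wrist glass_box 0.6 at [121. 165.] bgr [ 15  20 156] n 7286 zmax 0.0422 rect [339.1  64.2] [60.9 96.9] 4.6 all [0.306 0.015] [0.373 0.115]
wrist rail 0.77 at [249.  69.] bgr [28 51 83] n 2904 zmax 0.0224 rect [455.6 157.8] [147.1  16.3] 5.3 all [0.382 0.144] [0.529 0.172]
wrist rail 0.48 at [342. 245.] bgr [132 139 143] n 1684 zmax 0.0963 rect [559.9  -6.5] [  3.9 102.6] 10.6 all [ 0.549 -0.057] [0.578 0.045]
wrist bin 0.89 at [341. 248.] bgr [133 139 144] n 1710 zmax 0.0963 rect [559.9  -6.5] [  3.9 102.6] 10.6 all [ 0.549 -0.057] [0.579 0.045]
scene glass_box 0.85 at [266. 116.] bgr [  0 147 246] n 948 zmax 0.0448 rect [ 366.2 -168.4] [97.7 58.4] 60.9 all [ 0.322 -0.22 ] [ 0.409 -0.118]
scene glass_box 0.82 at [346. 178.] bgr [ 15  19 222] n 1434 zmax 0.0447 rect [3
[... 187 characters left out ...]
0.526 0.155]
scene rail 0.83 at [364. 309.] bgr [ 12  25 235] n 623 zmax 0.0246 rect [478.6 280.4] [147.4  13.4] 15.0 all [0.407 0.257] [0.551 0.305]
scene rail 0.68 at [328. 248.] bgr [ 36  69 122] n 652 zmax 0.0246 rect [456.3 159.6] [147.5  15.6] 5.1 all [0.383 0.147] [0.53  0.174]
scene rail 0.67 at [232. 193.] bgr [167 172 175] n 476 zmax 0.0983 rect [560.3  -8.5] [  4.3 102.7] 9.9 all [ 0.552 -0.06 ] [0.572 0.044]
scene bin 0.94 at [231. 191.] bgr [164 169 172] n 451 zmax 0.0977 rect [561.3  -8.1] [  2.7 102.4] 9.5 all [ 0.552 -0.06 ] [0.573 0.044]
scene caddy 0.43 at [234. 197.] bgr [161 167 170] n 423 zmax 0.0973 rect [561.4  -8.1] [  2.7 102.4] 10.2 all [ 0.552 -0.06 ] [0.572 0.044]
```

View pics/wrist7.png

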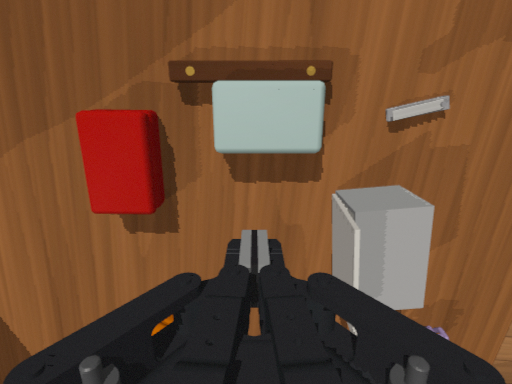

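The box is flush to the rail at (268,115), with its centre at y≈−0.040 and x≈+0.017 in the rail frame, and the bin is still shut. Turning the jaws.

servo_tool:
  targets: "7.1 0 0 0 0 0 0; 7.1 0 0 0 0 0 0; 7.1 0 0 0 0 0 0; 7.1 0 0 0 0 0 0; 7.1 0 0 0 0 0 0; 7.1 0 0 0 0 0 0; 7.1 0 0 0 0 0 0; 7.1 0 0 0 0 0 0; 7.1 0 0 0 0 0 0; 7.1 0 0 0 0 0 0; 7.1 0 0 0 0 0 0; 7.1 0 0 0 0 0 0"

```text
t: 9.03
position: [0.4669, 0.0576, 0.1571]
eef_rot: [34.6, 90.0, -135.6]
ft_force: [0.5, 1.1, -0.1]
finger_gap: 0.0002
```

servo_tool:
  targets: "0 0 0 0 0.01 -0.014 0; 0 0 0 0 0.015 -0.02 0; 0 0 0 0 0.015 -0.022 0; 0 0 0 0 0.015 -0.02 0; 0 0 0 0 0.015 -0.02 0; 0 0 0 0 0.01 -0.016 0; 0 0 0 0 0 0 0; 0 0 0 0 0 0 0"

```text
t: 9.7
position: [0.5913, -0.002, 0.1565]
eef_rot: [18.0, 89.9, -152.0]
ft_force: [-0.9, 1.1, 0.0]
finger_gap: -0.0003
```

```bash
python3 - <<'E'
from m import *
a=np.radians(10.1); L=np.array([.5625,-.007]);u=np.array([np.cos(a),np.sin(a)])
goto([*(L+.03*u),0.083],-79.9)
s=snap('wrist','wrist8');meas('wrist',s,['bin','caddy'])
s=snap('side','side8')
E
```

```text
t 9.7 pos [ 0.5913 -0.002   0.1565] jaw -79.95 F [-0.85  1.14  0.01] gap -0.0003
turn [-0.05  0.06 -0.02] shift after turn [ 0.0735 -0.0001 -0.0008] shift before [ 0.0735 -0.0002 -0.0009]
[[0.0, 0.175, -0.985], [0.0, -0.985, -0.175], [-1.0, 0.0, -0.0]]
wrist bin 0.71 at [258. 230.] bgr [105 112 115] n 2708 zmax 0.0964 rect [561.4  -8.6] [  4.9 106.1] 10.1 all [ 0.55  -0.061] [0.575 0.044]
wrist caddy 0.86 at [256. 182.] bgr [138 143 144] n 13370 zmax 0.093 rect [561.5  -8.7] [  4.8 105.7] 10.4 all [ 0.53  -0.077] [0.648 0.058]
wrist caddy 0.66 at [262. 230.] bgr [105 111 115] n 2582 zmax 0.0963 rect [561.6  -8.8] [  4.6 105.3] 10.1 all [ 0.551 -0.061] [0.574 0.044]
wrist caddy 0.59 at [413. 104.] bgr [150 121 140] n 2950 zmax 0.0432 rect [ 687.6 -132.6] [30.5 25.9] 87.8 all [ 0.654 -0.169] [ 0.721 -0.113]
```

View pics/wrist8.png

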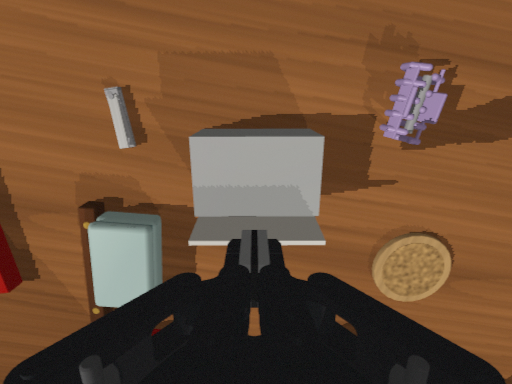

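View pics/side8.png

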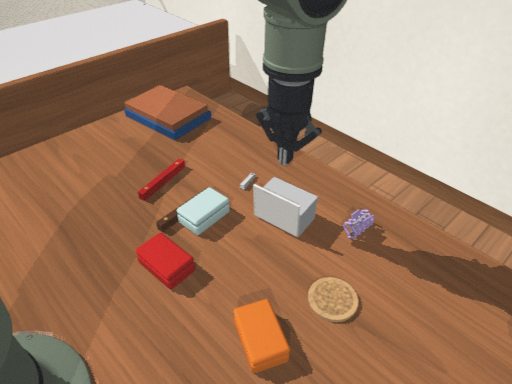

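The fingertips (255,240) are over the roof behind the lip. Descending to z≈0.083.

servo_tool:
  targets: "0 0 0 0.015 0 0 0; 0 0 0 0.025 0 0 0; 0 0 0 0.02 0 0 0; 0 0 0 0.01 0 0 0; 0 0 0 0.003 0 0 0; 0 0 0 0 0 0 0; 0 0 0 0 0 0 0"

```text
t: 10.48
position: [0.5917, -0.0015, 0.0852]
eef_rot: [174.4, 89.9, 4.5]
ft_force: [-0.5, -0.6, 0.1]
finger_gap: 0.0003
```

servo_tool:
  targets: "0 0 0 0 0 0.006 0; 0 0 0 0 0 0.006 0; 0 0 0 0 0 0.006 0; 0 0 0 0 0 0.004 0; 0 0 0 0 0 0.004 0; 0 0 0 0 0 0 0"

```text
t: 10.98
position: [0.565, -0.0062, 0.0845]
eef_rot: [-91.6, 90.0, 98.5]
ft_force: [0.7, -0.6, 0.3]
finger_gap: -0.0001
```

servo_tool:
  targets: "0 0 0 0.001 0 0.005 0; 0 0 0 0.001 0 0.005 0; 0 0 0 0.0015 0 0.005 0; 0 0 0 0.002 0 0.005 0; 0 0 0 0.002 0 0.005 0; 0 0 0 0.002 0 0.005 0; 0 0 0 0.002 0 0.005 0; 0 0 0 0 0 0 0"

```text
t: 11.65
position: [0.5299, -0.0124, 0.0723]
eef_rot: [-9.0, 89.9, -178.9]
ft_force: [0.1, 0.1, -0.3]
finger_gap: -0.0
```

```bash
python3 - <<'E'
from m import *
a=np.radians(10.1); L=np.array([.5625,-.007]);u=np.array([np.cos(a),np.sin(a)])
goto([*(L+(-.0577+.011)*u),0.0605],-79.9)
s=snap('side','side9');meas('side',s,['bin'])
s=snap('scene','scene9');meas('scene',s,['bin'])
E
```

```text
t 11.65 pos [ 0.5299 -0.0124  0.0723] jaw -79.92 F [ 0.07  0.14 -0.29] gap -0.0
turn [-0.02  0.09  0.01] shift after turn [0.0118 0.0004 0.0136] shift before [0.0118 0.0004 0.0136]
[[0.0, 0.175, -0.985], [0.0, -0.985, -0.175], [-1.0, 0.0, -0.0]]
side bin 0.71 at [281. 219.] bgr [197 203 205] n 423 zmax 0.0812 rect [517.2 -37.2] [ 5.8 72.3] 12.4 all [ 0.51  -0.072] [0.599 0.035]
scene bin 0.61 at [248. 194.] bgr [209 214 217] n 1098 zmax 0.0768 rect [526.9 -11.1] [22.2 97.3] 16.6 all [ 0.505 -0.066] [0.563 0.042]
```

View pics/side9.png

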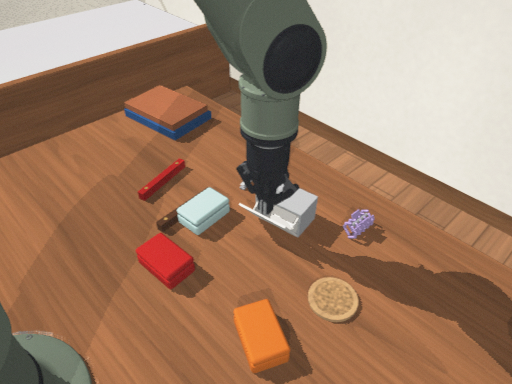

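View pics/scene9.png

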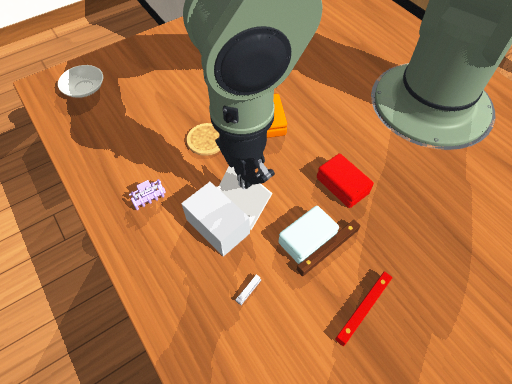

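The bin is partly tilted out, about 0.6 rad (panel at (270,215) in the side view), and the box is undisturbed. Continuing along the arc to the stop.

servo_tool:
  targets: "0 0 0 0.003 0 0.004 0; 0 0 0 0.003 0 0.004 0; 0 0 0 0.003 0 0.003 0; 0 0 0 0.003 0 0.003 0; 0 0 0 0 0 0 0; 0 0 0 0 0 0 0"

```text
t: 12.35
position: [0.5182, -0.0146, 0.061]
eef_rot: [173.7, 89.9, 3.8]
ft_force: [4.3, 1.1, 5.8]
finger_gap: -0.0001
```

servo_tool:
  targets: "0 0 0 0.001 0 0.001 0; 0 0 0 0.001 0 0.001 0; 0 0 0 0 0 0 0"

```text
t: 12.6
position: [0.5182, -0.0147, 0.0604]
eef_rot: [177.5, 89.6, 7.5]
ft_force: [5.3, 4.0, 32.2]
finger_gap: -0.0001
```

The force rose to 32 N against the stop. Withdrawing upward.

servo_tool:
  targets: "0 0 0 -0.006 0 -0.002 0; 0 0 0 -0.02 0 0 0; 0 0 0 -0.03 0 0 0; 0 0 0 -0.04 0 0 0; 0 0 0 -0.03 0 0 0; 0 0 0 -0.01 0 -0.03 0; 0 0 0 0 0 -0.03 0; 0 0 0 0 0 -0.03 0; 0 0 0 0 0 0 0; 0 0 0 0 0 0 0"

```text
t: 13.43
position: [0.6062, 0.0012, 0.1937]
eef_rot: [9.8, 89.9, -160.1]
ft_force: [0.6, -0.2, -0.8]
finger_gap: -0.0001
```

```bash
python3 - <<'E'
from m import *
o=env.get_obs(); print(o['t'],o['position'].round(3),o['ft_force'].round(1))
a=np.radians(10.1);u=np.array([np.cos(a),np.sin(a)]);L=np.array([.5625,-.007])-.004*u
for c in ['scene','side']:
    s=snap(c,c+'10'); meas(c,s,['glass_box','rail','coaster','hair_claw','clipper','bin'])
    P=cloud(s)
    for d in env.cut_out(c,'bin')[:1]:
        p=P[cv2.erode((d['pixels']&(s['z_map']>0)).astype(np.uint8),np.ones((3,3)))>0]
        x=(p[:,:2]-L)@u; k=(x<-0.01)&(p[:,2]>0.02)
        print('panel x,z fit',len(p),np.percentile(x[k],[1,50,99]).round(3),np.percentile(p[k,2],[1,50,99]).round(3),'theta',np.arctan2(-x[k],p[k,2]-.008).mean().round(3), 'slope',np.polyfit(x[k],p[k,2],1).round(3))
E
```

```text
13.4333 [0.606 0.001 0.194] [ 0.6 -0.2 -0.8]
scene glass_box 0.77 at [307. 232.] bgr [242 243 231] n 1608 zmax 0.0446 rect [476.9 120.4] [94.3 59.8] 4.8 all [0.428 0.089] [0.527 0.154]
scene glass_box 0.71 at [341. 180.] bgr [ 15  18 221] n 1448 zmax 0.0448 rect [340.   65.4] [58.8 94. ] 3.6 all [0.31  0.017] [0.372 0.115]
scene glass_box 0.63 at [268. 116.] bgr [  0 143 246] n 1070 zmax 0.0451 rect [ 363.4 -168.1] [97.8 60.4] 65.6 all [ 0.32 -0.22] [ 0.408 -0.114]
scene rail 0.69 at [364. 310.] bgr [ 11  23 233] n 690 zmax 0.0246 rect [478.1 279.3] [147.8  15.2] 15.0 all [0.407 0.255] [0.551 0.305]
scene rail 0.56 at [330. 248.] bgr [ 35  66 118] n 588 zmax 0.0246 rect [456.3 159.6] [147.3  15.4] 5.2 all [0.382 0.146] [0.53  0.174]
scene rail 0.26 at [307. 232.] bgr [242 243 231] n 1591 zmax 0.0446 rect [477. 120.] [94.  61.3] 5.5 all [0.428 0.087] [0.527 0.154]
scene hair_claw 0.91 at [145. 194.] bgr [226 191 215] n 420 zmax 0.0441 rect [ 679.3 -132.3] [28.7 36.5] 82.5 all [ 0.655 -0.165] [ 0.718 -0.115]
scene clipper 0.54 at [249. 289.] bgr [237 237 237] n 140 zmax 0.0157 rect [62
[... 797 characters left out ...]
.4] [48.7 16.8] 4.8 all [0.382 0.141] [0.431 0.16 ]
side rail 0.6 at [161. 178.] bgr [ 36  39 140] n 403 zmax 0.0239 rect [475.4 274.8] [140.  15.] 15.1 all [0.406 0.25 ] [0.544 0.297]
side hair_claw 0.76 at [358. 224.] bgr [161 127 144] n 371 zmax 0.0439 rect [ 687.7 -136.6] [27.1 27.9] 85.9 all [ 0.653 -0.153] [ 0.744 -0.113]
side hair_claw 0.2 at [202. 210.] bgr [192 196 174] n 1358 zmax 0.0437 rect [474.  115.9] [95.1 60.6] 3.7 all [0.424 0.081] [0.525 0.148]
side bin 0.65 at [272. 218.] bgr [184 190 192] n 1105 zmax 0.069 rect [505.1 -25.4] [  8.3 100. ] 10.2 all [ 0.493 -0.075] [0.594 0.039]
panel x,z fit 1105 [-0.06  -0.037 -0.01 ] [0.029 0.051 0.071] theta 0.679 slope [-0.856  0.02 ]
```

View pics/side10.png

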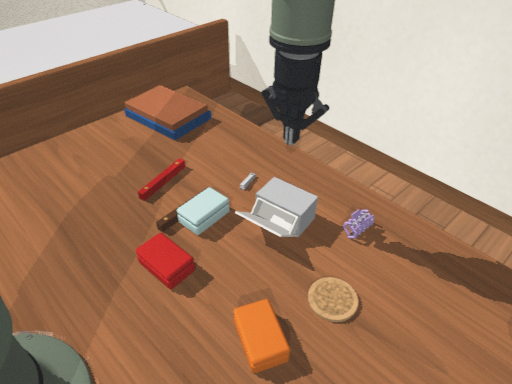

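View pics/scene10.png

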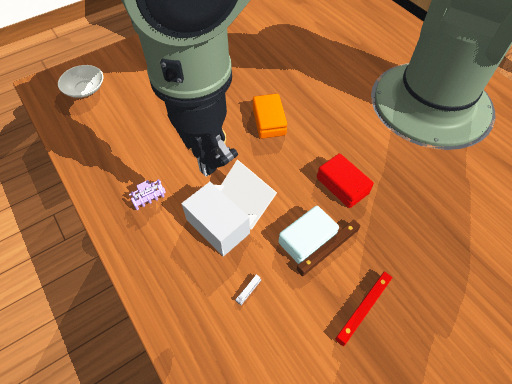

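The panel slope gives a tilt of about 0.85 rad. The box is still about −0.041 m from the rail's centreline and parallel to it, and the bystanders haven't moved. Handing in.

```bash
python3 -c "
from rig import env
print(env.finish_job())"
```

```text
the job is handed in; nothing more can be done
None
```

The box is against the brown rail, the bin is tilted fully out and left open, and the job is handed in at about 13.5 s of the 51 s allowed. The interface reports no verdict, so the results below are from my own last checks.

**What I did:** I slid the glass box along the dresser with two spread fingers, without lifting it, until it stalled against the rail at about 5 N. I then backed off and pushed the bin's lip from behind with the fingers shut, following its arc until it hit the stop. The wrist force peaked at about 32 N there. I then pulled the arm clear.

**Last checks before handing in:**

| Check | Result | Limit |
|---|---|---|
| Box centre across the rail | scene camera 41 mm, side camera about 43 mm | 45.5 mm |
| Box centre along the rail | about 17 mm | 55 mm |
| Box angle to the rail | scene under 0.01 rad, side about 0.03 rad | 0.07 rad |
| Bin tilt (from panel slope) | about 0.85 rad | above 0.72 rad |

- **Camera disagreement:** the scene and side cameras differ by about 2 mm on the box position, which is within the calibration error.
- **Bin tilt reading:** a cruder angle estimate read about 0.69 rad, because it ignores the panel's thickness. I went with the slope.
- **Hair claw and clipper:** the claw's outline and the clipper's position matched the start to within a few mm.
- **Coaster:** the network did not find it in the final pictures. In the side picture it was still at its starting spot, and the tool never came close to it.

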